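# Switch a bench over at its push-to-turn changeover isolator

## Task

Switch this workbench over to its second supply at the changeover isolator, the sloping box with the long bar handle whose pointed nose now faces the single-bar mark: turn the handle to the off mark (the ring at the top of the slope), let go of it there for at least a second so that the contacts rest open, then turn it on to the double-bar mark and let go. The handle is locked in each position: it must be pushed in slowly, straight at the sloping face, until it is felt to meet its stop, and kept in there while it turns, without ramming it into the stop, and once let go it must spring fully back out with its nose on the mark. Leave the round-knob box and everything lying about where they are.

Things in the scene. Friction and masses are not known exactly. Their poses are not given: they have to be found in the camera images.
- changeover: The changeover isolator: grey box 190 x 200 x 60 mm sloped 30 degrees on a steel foot plate 170 x 200, fixed to the bench; it can stand left or right of the round-knob box. Origin: centre of the foot plate's underside, on the bench. z up, x level from the low front edge to the high rear edge. In this frame the face's outward normal is (-0.5, 0, 0.866), its up-slope direction (0.866, 0, 0.5)
- face (a point): centre of the sloping face, at (-15, 0, 126) mm in the box's frame; the handle turns about the outward normal through it
- mark_ring (a point): off mark: a raised white ring 16 mm across on the face, 80 mm up-slope of its centre
- mark_one (a point): first-supply mark: one raised white bar 22 mm long, 84 mm from the face's centre on the box's +y side
- mark_two (a point): second-supply mark: two raised white bars side by side, 84 mm from the face's centre on the box's -y side
- handle (a joint): handle angle about the outward normal, counter-clockwise positive facing it: 0 nose on the ring (off), +1.571 on the single bar (start), -1.571 on the double bar. A detent pulls it to the nearest of these with up to 0.3 N m, tipping over half-way. Sprung out, a lock allows about 0.1 of play. End stops 0.08 past the outer two
- handle_grip (a point): point on the turning axis inside the black bar, 57 mm outward of the face when sprung out; x towards the nose, z outward. Bar: 20 wide, 62 mm from axis to pointed nose, 35 to blunt end; top 11 outward of this point, foot 21 inward, standing on a disc 72 across, 10 thick that moves with it (underside 26 off the face). It goes in against a spring: about 6 N at first, +0.25 N per mm
- handle_nose (a point): top of the tip of the handle's pointed nose. The push that frees the lock differs every time, 5 to 19 mm, and cannot be seen; a hard stop follows 2 mm later; over some 40 N of push there is ramming. Let go between marks, the detent turns it on and it springs out there. So push in slowly (15 mm/s) until the force jumps, hold 15 to 25 N while it turns
- feeder: The neighbouring box, the same size and slope, with only a round ribbed black knob 76 across. Fixed; to be left alone. Origin as for the changeover box.
- round_knob (a joint): Angle of the round knob on the neighbouring box, 0 at the start; turns freely, must stay.
- screwdriver: screwdriver, 200 long, lying on the bench (bystander); origin at the centre of its underside, sizes in mm
- tape: cardboard tape roll, 100 across, 45 high, flat on the bench (bystander); origin at the centre of its underside, sizes in mm
- wrench: flat steel wrench, 180 long, lying (bystander); origin at the centre of its underside, sizes in mm
- spray_can: blue can, 58 across, 150 high, standing (bystander); origin at the centre of its underside, sizes in mm
- tray: open red tray 150 x 110 x 50 (bystander); origin at the centre of its underside, sizes in mm
- cup: grey open cup, 76 across, 90 high, standing (bystander); origin at the centre of its underside, sizes in mm
- hammer: hammer with wooden shaft, 280 long, lying (bystander); origin at the centre of its underside, sizes in mm

How it is judged:
On the way:
1. the handle stands at off, sprung fully out and let go, for a second (value of joint handle between -0.15 and 0.15 rad and z of handle_grip in the frame of changeover above 0.1727 m and contact force between each of the fingers, the arm and changeover below 0.2 N), for 0.8 s.
At the end, for the whole second after the job is handed in: The handle's nose is within 0.15 rad of the double-bar mark (joint -1.571), sprung out to within about 3 mm of its outer position, at rest and not touched; the round knob is within 0.15 rad of its start; bystanders are within 40 mm of where they were (value of joint handle between -1.721 and -1.421 rad and z of handle_grip in the frame of changeover above 0.1727 m and velocity of joint handle between -0.1 and 0.1 rad/s and contact force between each of the fingers, the arm and changeover below 0.2 N and value of joint round_knob between -0.15 and 0.15 rad).
It fails at once if the handle is rammed: pressed against its inner stop with more than 30 N (about 40 N of push in all, its spring included) (contact force between handle_c0 and stop_pad_c0 above 30 N).
It fails at once if the round knob is turned (value of joint round_knob above 0.15 rad or value of joint round_knob below -0.15 rad).
It fails at once if a bystander is pushed more than 40 mm (distance of any of screwdriver, tape, wrench, spray_can, tray, cup, hammer from where it was at the start of the episode above 0.04 m).
It also fails if it takes over 67 s, if anything falls off the work surface, if the arm or the gripper's body presses on something with over 40 N, if the wrist force passes 120 N, or if a joint passes its speed limit or range.

## Robot

A 6-joint arm with a two-finger parallel gripper is mounted at the origin on the work surface. World frame = base frame: x ahead of the robot, y to its left, z up, the work surface at z = 0. Lengths are in m, angles in rad, forces in N, time in s.
With the tool pointing down it reaches from about 0.35 to 0.875 m from the base axis. Payload 15.5 kg.
Tool frame: the origin (TCP) lies on the mounting face of the last link; the fingertips stand 173 mm ahead of it and the grasp point (between the pads) lies 155 mm ahead of it (robot.nose_length is the distance from the TCP to the fingertips, in m); y points along the fingers, x is the direction in which the jaws open and shut, and the axes are right-handed (so a half turn about y gives the same grasp; the last joint's range is limited). The gripper opens to 85 mm and grips with 20 to 120 N. Pads are 22 mm wide; open, the fingers measure 114 mm over their backs; the gripper's body (76 mm by 85 mm) begins 54 mm behind the grasp point. The pads swing forward as they close: fully open they stand 13 mm farther back than shut.
Start: joints at [1.19, 0.494, 1.345, -0, 1.302, -0.096], TCP at [0.176, 0.6, 0.405] pointing down, gripper open.
Joint ranges: [-2.91, 2.91], [-0.82, 2.16], [0.22, 2.67], [-1.22, 4.37], [0.12, 2.79], [-3.08, 3.08]. Speed limits (rad/s): [1.89, 1.89, 2.57, 3.01, 3.01, 3.01].

## Interface

Orientations are given as a unit quaternion [w, x, y, z].
In Python, from bench import robot gives the robot as it stands.
- The arm moves only by the shell command python3 -m pendant 'ROWS' [FORCE]. ROWS is JSON, a list that holds one entry, the list of rows, each a list of 7 numbers: the turn, a rotation vector about the tool's x, y, z in degrees, then the shift along the tool's x, y, z in mm, then the closure, from -1 (fully open) to 1 (shut). A call has 1 to 5 rows; each row is the pose to reach, as a shift and turn from the pose commanded when the call began, along the tool's axes at that moment; what a row does not reach only later rows make up. A row lasts 1/12 s, in which the tool goes at most 41.7 mm and 7.16 degrees, less where a joint would pass 70% of its speed; a pose out of reach is approached as far as the arm can. A call with a gripper value outside its range is refused whole. The fingers move at their own pace and stop on an object; FORCE is the grip in N (left out, the last holds). Time passes only in rows, so rows that repeat a pose let the fingers close. It gives the time, the measured TCP pose, the force and the opening at its end, in the units of the state.
- robot.observe(): the state, without advancing time (a new reading comes with each control period).
- robot.grab_frame(name): name is "side" or "top"; returns a dict with "frame" (480x640x3 uint8, blue, green, red), "fx", "fy", "cx", "cy" (pixels), "pose" (4x4, takes a point from camera to world coordinates). Camera axes: x right, y down, z forward; pixel columns grow to the right and rows downward; lengths in m; the calibration is good to about 2 mm. A picture is of the moment at which its call begins. There is no depth.
- robot.hand_in(): hands the job in, once; it reports no verdict.
Trained networks look in a picture, given as the dict that the camera call returned (one of the last four; its "shot" number tells which), for a name from the list of things; names that differ only in an ending like _2 or _b are one class to them, and where a whole thing is asked for, a point or a joint stands for the part that bears it (a point fixed in the world has none). Each returns a list of dicts, best first, with "conf" (0 to 1); they miss things now and then, are a little off and sometimes report something else, mostly with a low value. They report only what shows in the picture. A call takes as long as a camera call.
- robot.find_in(picture, name): "centre" ([x, y, z] in m, in world coordinates, good to about 4 mm: the middle of the surface that is visible of it).
- robot.outline_of(picture, name): "mask" (480x640 bool, what is visible of it).
- robot.spot_point(picture, name): "centre" ([x, y, z] in m, in world coordinates, good to about 4 mm: a listed point, or the origin of a listed thing).
The state is a dict: "clock": time; "joint_pos": joint angles; "qvel": joint speeds; "tau": joint torques, N m; "tcp_pos": TCP position; "eef_rot": TCP orientation; "wrist_force": force on the tool from outside, world axes, zero at the start; "ft_torque": the same for the moment, N m; "finger_gap": opening from 0.0 (shut) to 1.0 (fully open).
Only numpy, scipy, OpenCV 4.12 (cv2) and the standard library are available. Lean on these libraries where they do the work, as an engineer would, in place of code of your own. Each camera call takes 0.05 s, during which the arm holds its last target. There are 200 camera calls.

## Working session

There is one attempt and no reset: what is moved stays moved. The work goes in short steps, Python scripts to look and compute and a shell command to move; the robot and the scene stay as the last step left them, time stands still between calls to the robot, and variables do not carry over. Pictures are saved under pics/ and viewed, about 8 in all and at most 12, crops included, and the job is handed in when it is done.

```bash
mkdir -p pics; ls
cat > h.py <<'E'
import numpy as np, cv2
from bench import robot
from scipy.spatial.transform import Rotation as R
def tcp():
    s=robot.observe(); q=s["eef_rot"]; return np.array(s["tcp_pos"]),R.from_quat([q[1],q[2],q[3],q[0]]),s
E
python3 - <<'E'
from h import *
p,r,s=tcp(); print(s["clock"],p,r.as_matrix().round(3),s["wrist_force"])
for c in("side","top"):
    f=robot.grab_frame(c); cv2.imwrite(f"pics/{c}0.png",f["frame"])
    for n in("changeover","face","mark_ring","mark_one","mark_two","handle_grip","handle_nose","feeder","spray_can","cup","tape","tray"):
        print(c,n,[(np.round(d["centre"],3).tolist(),round(d["conf"],2)) for d in robot.spot_point(f,n)[:2]])
E
```

```text
pics
0.0 [0.17552803 0.59969073 0.40409301] [[ 0.281 -0.    -0.96 ]
 [ 0.96  -0.001  0.281]
 [-0.001 -1.     0.   ]] [ 0.11450718 -0.75324558  0.2292051 ]
side changeover [([0.633, 0.164, -0.003], 0.72), ([0.622, 0.484, 0.0], 0.52)]
side face [([0.623, 0.159, 0.127], 0.78), ([0.342, -0.44, 0.002], 0.69)]
side mark_ring [([0.69, 0.172, 0.167], 0.71), ([0.348, 0.421, 0.001], 0.49)]
side mark_one [([0.602, 0.247, 0.127], 0.92)]
side mark_two [([0.64, 0.08, 0.123], 0.81), ([0.577, 0.216, 0.186], 0.65)]
side handle_grip [([0.594, 0.154, 0.179], 0.62), ([0.625, 0.482, 0.001], 0.23)]
side handle_nose [([0.578, 0.214, 0.188], 0.74), ([0.6, 0.246, 0.128], 0.7)]
side feeder [([0.595, -0.249, -0.001], 0.94)]
side spray_can [([0.625, 0.485, -0.002], 0.66)]
side cup [([0.346, 0.419, -0.001], 0.85)]
side tape [([0.38, 0.229, 0.001], 0.57)]
side tray [([0.652, -0.493, -0.002], 0.93)]
top changeover [([0.64, 0.166, -0.002], 0.87)]
top face [([0.622, 0.165, 0.126], 0.59)]
top mark_ring [([0.687, 0.172, 0.167], 0.89)]
top mark_one [([0.606, 0.241, 0.125], 0.94)]
top mark_two [([0.637, 0.08, 0.12], 0.86)]
top handle_grip [([0.591, 0.158, 0.175], 0.61), ([0.639, 0.166, -0.0], 0.23)]
top handle_nose [([0.573, 0.214, 0.186], 0.74), ([0.654, -0.492, -0.001], 0.33)]
top feeder [([0.596, -0.25, 0.001], 0.73), ([0.636, 0.165, -0.0], 0.66)]
top spray_can [([0.623, 0.48, 0.001], 0.88)]
top cup [([0.344, 0.42, -0.001], 0.58)]
top tape [([0.377, 0.222, 0.002], 0.69)]
top tray [([0.653, -0.496, -0.0], 0.94), ([0.687, 0.174, 0.164], 0.74)]
```

View pics/top0.png

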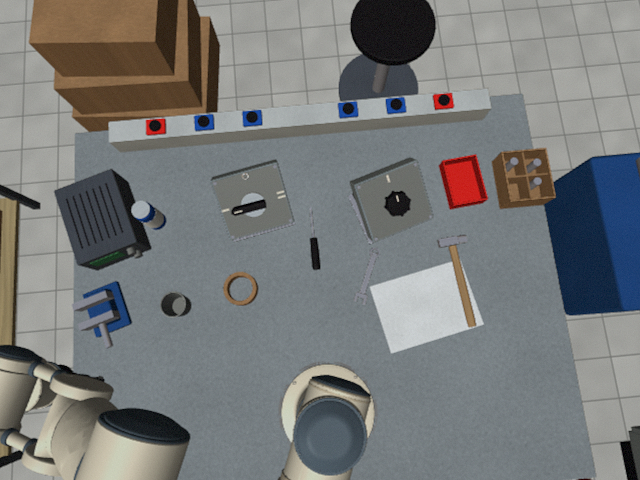

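```bash
cat >> h.py <<'E'
YAW=0.207
xd=np.array([np.cos(YAW),np.sin(YAW),0]); yd=np.array([-np.sin(YAW),np.cos(YAW),0]); z=np.array([0,0,1.])
N=-.5*xd+.866*z; U=.866*xd+.5*z
GRIP=np.array([.6215,.161,.126])+.057*N
def goal(ang,out,flip=1):
    """grasp point `out` m outward of GRIP, jaws across a bar at handle angle ang"""
    nose=np.cos(ang)*U+np.sin(ang)*yd
    Y=-N; X=flip*np.cross(N,nose); Z=np.cross(X,Y)
    return GRIP+(out+.155)*N, R.from_matrix(np.array([X,Y,Z]).T)
def rel(g):
    p,r,s=tcp(); P,Q=g
    return (r.inv()*Q).as_rotvec(degrees=True).round(1), (r.inv().apply(P-p)*1000).round(1)
def show():
    p,r,s=tcp(); d=(p-.155*N*1-GRIP)
    Y=r.apply([0,1,0]); e=p+.155*Y-GRIP
    print("t",round(s["clock"],2),"grasp pt err mm U,yd,N",(1e3*np.array([e@U,e@yd,e@N])).round(1),"F.U,yd,N",np.round([np.dot(s["wrist_force"],v) for v in(U,yd,N)],1),"gap",round(s["finger_gap"],3),"j",np.round(s["joint_pos"],2))
E
python3 - <<'E'
from h import *
show(); print(GRIP)
for f in(1,-1):
  for a in(1.571,0,-1.571): print(f,a,rel(goal(a,.08,f)))
E
```

```text
t 1.3 grasp pt err mm U,yd,N [-237.9  521.1  223.2] F.U,yd,N [0.5 0.2 0. ] gap 1.0 j [ 1.19  0.49  1.35 -0.    1.3  -0.1 ]
[0.59360842 0.15514254 0.175362  ]
1 1.571 (array([ -30.8, -115. ,   18.5]), array([-364.8,   25.8, -422.5]))
1 0 (array([-29.4, -27.5,  -7.4]), array([-364.8,   25.8, -422.5]))
1 -1.571 (array([-16.2,  60.4, -27. ]), array([-364.8,   25.8, -422.5]))
-1 1.571 (array([-16.2,  60.3, -27. ]), array([-364.8,   25.8, -422.5]))
-1 0 (array([  9.9, 147.3, -39.5]), array([-364.8,   25.8, -422.5]))
-1 -1.571 (array([ -30.8, -115. ,   18.4]), array([-364.8,   25.8, -422.5]))
```

```bash
python3 -m pendant '[[[-5,20,-9,-40,3,-45,-1],[-5,20,-9,-60,5,-70,-1],[-5,20,-9,-90,7,-105,-1],[-5,20,-9,-110,8,-127,-1],[-5,20,-9,-120,8,-140,-1]]]'
python3 - <<'E'
from h import *
show(); print(rel(goal(1.571,.08,-1)))
E
```

```text
clock: 1.72
tcp_pos: [0.2772, 0.4417, 0.3964]
eef_rot: [0.637, -0.621, -0.379, 0.254]
wrist_force: [-0.6, 0.2, 0.3]
finger_gap: 1.0
t 1.72 grasp pt err mm U,yd,N [-160.9  355.9  172. ] F.U,yd,N [-0.3  0.3  0.5] gap 1.0 j [ 0.91  0.32  1.67 -0.07  0.98  0.01]
(array([-11. ,  40.1, -18.2]), array([-132.6,   16. , -345.8]))
```

```bash
python3 -m pendant '[[[-7,25,-11,-15,2,-38,-1],[-7,25,-11,-30,3,-76,-1],[-7,25,-11,-44,5,-114,-1],[-7,25,-11,-57,6,-150,-1],[-7,25,-11,-70,8,-185,-1]]]'
python3 - <<'E'
from h import *
show(); print(rel(goal(1.571,.08,-1)))
E
```

```text
clock: 2.13
tcp_pos: [0.3852, 0.2783, 0.388]
eef_rot: [0.688, -0.659, -0.303, 0.025]
wrist_force: [0.4, 1.2, -1.1]
finger_gap: 0.998
t 2.13 grasp pt err mm U,yd,N [-68.3 171.4 119.9] F.U,yd,N [ 0.   1.1 -1.3] gap 0.998 j [ 0.52  0.24  1.87 -0.12  0.64  0.13]
(array([-3.9, 14.7, -7. ]), array([   8.7,   23.4, -172.9]))
```

```bash
python3 -m pendant '[[[-4,15,-7,2,5,-38,-1],[-4,15,-7,4,10,-76,-1],[-4,15,-7,6,15,-112,-1],[-4,15,-7,8,20,-145,-1],[-4,15,-7,9,23,-173,-1]]]'
python3 -m pendant '[[[0,0,0,0,0,0,-1],[0,0,0,0,0,0,-1]]]'
python3 - <<'E'
from h import *
f=[robot.grab_frame(c) for c in("side","top")]
cv2.imwrite("pics/side1.png",f[0]["frame"])
show(); print(rel(goal(1.571,.08,-1)))
for g in f:
  for n in("changeover","face","mark_ring","mark_one","mark_two","handle_grip","handle_nose"):
        print(n,[(np.round(d["centre"],3).tolist(),round(d["conf"],2)) for d in robot.spot_point(g,n)[:1]])
E
```

```text
clock: 2.55
tcp_pos: [0.481, 0.1317, 0.3794]
eef_rot: [0.698, -0.661, -0.254, -0.109]
wrist_force: [-0.7, 1.3, -0.4]
finger_gap: 1.002
clock: 2.72
tcp_pos: [0.4806, 0.1325, 0.3794]
eef_rot: [0.698, -0.661, -0.253, -0.11]
wrist_force: [-1.1, 0.4, -1.0]
finger_gap: 1.001
t 2.82 grasp pt err mm U,yd,N [ 1.2  2.9 79.6] F.U,yd,N [-1.2  0.2  0.1] gap 0.999 j [ 0.14  0.27  1.89  0.07  0.46 -0.13]
(array([-0.1,  0.3, -0.2]), array([-1.7, -0.4, -2.7]))
changeover [([0.633, 0.161, 0.0], 0.98)]
face [([0.622, 0.159, 0.128], 0.64)]
mark_ring [([0.689, 0.17, 0.169], 0.84)]
mark_one [([0.602, 0.245, 0.124], 0.74)]
mark_two [([0.625, 0.16, 0.127], 0.62)]
handle_grip [([0.599, 0.156, 0.179], 0.61)]
handle_nose [([0.58, 0.213, 0.189], 0.84)]
changeover [([0.64, 0.164, -0.003], 0.69)]
face [([0.62, 0.165, 0.125], 0.87)]
mark_ring [([0.69, 0.174, 0.165], 0.83)]
mark_one [([0.604, 0.243, 0.123], 0.72)]
mark_two [([0.638, 0.074, 0.121], 0.68)]
handle_grip [([0.595, -0.251, -0.0], 0.7)]
handle_nose [([0.572, 0.212, 0.186], 0.87)]
```

View pics/side1.png

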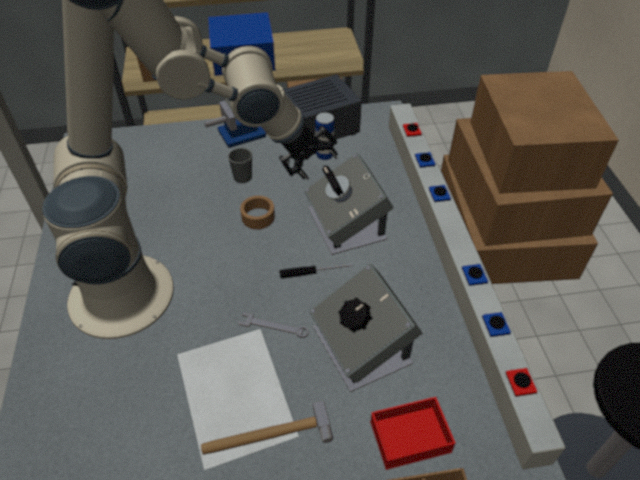

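```bash
python3 -m pendant '[[[0,0,0,-1.5,20,-2.5,-1],[0,0,0,-1.5,40,-2.5,-1],[0,0,0,-1.5,57,-2.5,-1],[0,0,0,-1.5,70,-2.5,-1],[0,0,0,-1.5,77,-2.5,-1]]]'
python3 -m pendant '[[[0,0,0,0,0,0,-0.3],[0,0,0,0,0,0,0],[0,0,0,0,0,0,0.2],[0,0,0,0,0,0,0.2],[0,0,0,0,0,0,0.2]]]' 20
python3 - <<'E'
from h import *
show(); print(rel(goal(1.571,.002,-1)))
f=robot.grab_frame("side"); cv2.imwrite("pics/side2.png",cv2.resize(f["frame"][100:260,230:430],None,fx=3.5,fy=3.5,interpolation=cv2.INTER_CUBIC))
E
```

```text
clock: 3.93
tcp_pos: [0.5172, 0.1389, 0.3105]
eef_rot: [0.698, -0.661, -0.253, -0.108]
wrist_force: [0.2, 0.6, -1.2]
finger_gap: 1.0
clock: 4.35
tcp_pos: [0.5166, 0.1389, 0.3126]
eef_rot: [0.698, -0.661, -0.254, -0.109]
wrist_force: [0.2, 0.7, -0.3]
finger_gap: 0.399
t 4.35 grasp pt err mm U,yd,N [0.2 0.  3.2] F.U,yd,N [ 0.2  0.6 -0.4] gap 0.399 j [ 0.14  0.43  1.89  0.11  0.31 -0.17]
(array([-0. ,  0.3, -0.1]), array([-0.5,  1.2,  0.1]))
```

View pics/side2.png

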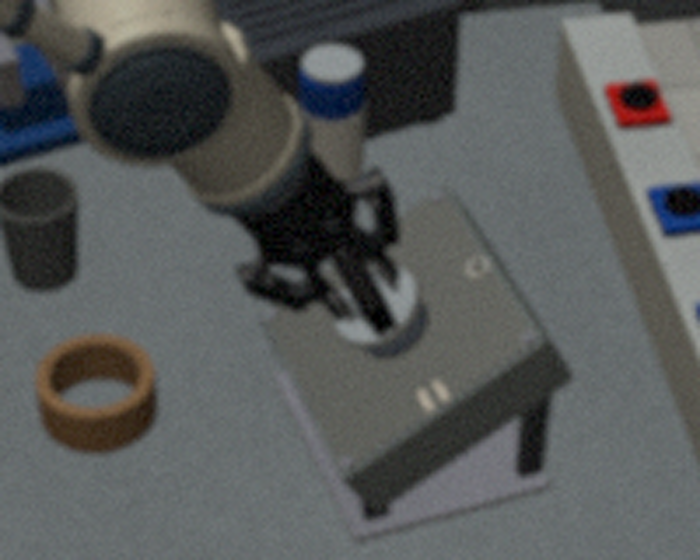

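```bash
python3 -m pendant '[[[0,0,0,0,0,0,0.5],[0,0,0,0,0,0,0.7],[0,0,0,0,0,0,0.9],[0,0,0,0,0,0,1],[0,0,0,0,0,0,1]]]' 20
python3 - <<'E'
from h import *
show(); print(rel(goal(1.571,.0,-1)))
E
```

```text
clock: 4.82
tcp_pos: [0.5166, 0.1389, 0.312]
eef_rot: [0.698, -0.661, -0.254, -0.109]
wrist_force: [-4.9, -2.1, 4.4]
finger_gap: 0.233
t 4.82 grasp pt err mm U,yd,N [-0.3  0.   2.6] F.U,yd,N [-2.3 -1.1  6.4] gap 0.233 j [ 0.14  0.43  1.89  0.11  0.31 -0.17]
(array([-0. ,  0.3, -0.2]), array([-0.1,  2.6,  0.1]))
```

```bash
python3 -m pendant '[[[0,0,0,0,0,0,1],[0,0,0,0,1,0,1],[0,0,0,0,2,0,1],[0,0,0,0,3,0,1],[0,0,0,0,4,0,1]]]' 70
python3 -c "
from h import *
show()"
python3 -m pendant '[[[0,0,0,0,1,0,1],[0,0,0,0,2,0,1],[0,0,0,0,2,0,1]]]'
python3 -c "
from h import *
show()"
```

```text
clock: 5.23
tcp_pos: [0.5186, 0.1393, 0.3085]
eef_rot: [0.698, -0.661, -0.254, -0.109]
wrist_force: [-4.8, -3.7, 5.5]
finger_gap: 0.219
t 5.23 grasp pt err mm U,yd,N [-0.2  0.  -1.4] F.U,yd,N [-1.9 -2.6  7.4] gap 0.219 j [ 0.14  0.44  1.89  0.11  0.3  -0.17]
clock: 5.48
tcp_pos: [0.5196, 0.1395, 0.3067]
eef_rot: [0.698, -0.661, -0.254, -0.109]
wrist_force: [-4.1, -3.9, 6.4]
finger_gap: 0.222
t 5.48 grasp pt err mm U,yd,N [-0.2 -0.  -3.5] F.U,yd,N [-0.9 -3.   7.9] gap 0.222 j [ 0.14  0.44  1.89  0.11  0.3  -0.17]
```

```bash
cat > ok.py <<'E'
import sys
from h import *
show(); s=robot.observe(); sys.exit(int(np.dot(s["wrist_force"],N)>float(sys.argv[1])))
E
P() { python3 ok.py 13; }
P && python3 -m pendant '[[[0,0,0,0,1,0,1]]]' >/dev/null
P && python3 -m pendant '[[[0,0,0,0,1,0,1]]]' >/dev/null
P && python3 -m pendant '[[[0,0,0,0,1,0,1]]]' >/dev/null
P && python3 -m pendant '[[[0,0,0,0,1,0,1]]]' >/dev/null
P && python3 -m pendant '[[[0,0,0,0,1,0,1]]]' >/dev/null
P && python3 -m pendant '[[[0,0,0,0,1,0,1]]]' >/dev/null
P
```

```text
t 5.48 grasp pt err mm U,yd,N [-0.2 -0.  -3.5] F.U,yd,N [-0.9 -3.   7.9] gap 0.222 j [ 0.14  0.44  1.89  0.11  0.3  -0.17]
t 5.57 grasp pt err mm U,yd,N [-0.2 -0.  -4.3] F.U,yd,N [-1.9 -2.4  8.7] gap 0.22 j [ 0.14  0.44  1.88  0.12  0.3  -0.17]
t 5.65 grasp pt err mm U,yd,N [-0.2 -0.  -5.3] F.U,yd,N [-2.4 -2.4  8.6] gap 0.221 j [ 0.14  0.44  1.88  0.12  0.29 -0.17]
t 5.73 grasp pt err mm U,yd,N [-0.3 -0.  -6.4] F.U,yd,N [-2.4 -2.9  9.7] gap 0.221 j [ 0.14  0.45  1.88  0.12  0.29 -0.17]
t 5.82 grasp pt err mm U,yd,N [-0.3 -0.  -7.3] F.U,yd,N [-1.7 -3.3  9.6] gap 0.224 j [ 0.14  0.45  1.88  0.12  0.29 -0.17]
t 5.9 grasp pt err mm U,yd,N [-0.2 -0.1 -8.3] F.U,yd,N [-2.2 -2.8 10.2] gap 0.218 j [ 0.14  0.45  1.88  0.12  0.29 -0.17]
t 5.98 grasp pt err mm U,yd,N [-0.3 -0.  -9.3] F.U,yd,N [-1.  -2.5  9.3] gap 0.219 j [ 0.14  0.45  1.88  0.12  0.29 -0.18]
```

```bash
P() { python3 ok.py 13.5; }
P && python3 -m pendant '[[[0,0,0,0,1,0,1]]]' >/dev/null
P && python3 -m pendant '[[[0,0,0,0,1,0,1]]]' >/dev/null
P && python3 -m pendant '[[[0,0,0,0,1,0,1]]]' >/dev/null
P && python3 -m pendant '[[[0,0,0,0,1,0,1]]]' >/dev/null
P && python3 -m pendant '[[[0,0,0,0,1,0,1]]]' >/dev/null
P && python3 -m pendant '[[[0,0,0,0,1,0,1]]]' >/dev/null
P && python3 -m pendant '[[[0,0,0,0,1,0,1]]]' >/dev/null
P && python3 -m pendant '[[[0,0,0,0,1,0,1]]]' >/dev/null
P
```

```text
t 5.98 grasp pt err mm U,yd,N [-0.3 -0.  -9.3] F.U,yd,N [-1.  -2.5  9.3] gap 0.219 j [ 0.14  0.45  1.88  0.12  0.29 -0.18]
t 6.07 grasp pt err mm U,yd,N [ -0.3  -0.  -10.3] F.U,yd,N [-1.9 -2.6 12.2] gap 0.223 j [ 0.14  0.45  1.88  0.12  0.29 -0.18]
t 6.15 grasp pt err mm U,yd,N [ -0.2  -0.  -11.1] F.U,yd,N [-2.9 -3.  27. ] gap 0.22 j [ 0.14  0.46  1.88  0.12  0.28 -0.18]
t 6.15 grasp pt err mm U,yd,N [ -0.2  -0.  -11.1] F.U,yd,N [-2.9 -3.  27. ] gap 0.22 j [ 0.14  0.46  1.88  0.12  0.28 -0.18]
t 6.15 grasp pt err mm U,yd,N [ -0.2  -0.  -11.1] F.U,yd,N [-2.9 -3.  27. ] gap 0.22 j [ 0.14  0.46  1.88  0.12  0.28 -0.18]
t 6.15 grasp pt err mm U,yd,N [ -0.2  -0.  -11.1] F.U,yd,N [-2.9 -3.  27. ] gap 0.22 j [ 0.14  0.46  1.88  0.12  0.28 -0.18]
t 6.15 grasp pt err mm U,yd,N [ -0.2  -0.  -11.1] F.U,yd,N [-2.9 -3.  27. ] gap 0.22 j [ 0.14  0.46  1.88  0.12  0.28 -0.18]
t 6.15 grasp pt err mm U,yd,N [ -0.2  -0.  -11.1] F.U,yd,N [-2.9 -3.  27. ] gap 0.22 j [ 0.14  0.46  1.88  0.12  0.28 -0.18]
t 6.15 grasp pt err mm U,yd,N [ -0.2  -0.  -11.1] F.U,yd,N [-2.9 -3.  27. ] gap 0.22 j [ 0.14  0.46  1.88  0.12  0.28 -0.18]
```

```bash
python3 -m pendant '[[[0,0,0,0,-0.4,0,1],[0,0,0,0,-0.4,0,1]]]' >/dev/null;python3 ok.py 24 && python3 -m pendant '[[[0,3,0,0,-0.1,0,1],[0,6,0,0,-0.1,0,1],[0,9,0,0,-0.1,0,1]]]' > /dev/null; python3 ok.py 25
```

```text
t 6.32 grasp pt err mm U,yd,N [ -0.3  -0.1 -10.6] F.U,yd,N [-3.4 -3.7 17.6] gap 0.219 j [ 0.14  0.46  1.88  0.12  0.29 -0.18]
t 6.57 grasp pt err mm U,yd,N [ -0.3  -0.1 -10.5] F.U,yd,N [-2.1 -3.3 16.8] gap 0.218 j [ 0.14  0.46  1.88  0.12  0.29 -0.02]
```

```bash
sed -i 's/print("t"/print("Mz",np.round(np.dot(s["ft_torque"],N),2),"t"/' h.py
python3 ok.py 25; python3 -m pendant '[[[0,4,0,0,0,0,1],[0,8,0,0,0,0,1],[0,12,0,0,0,0,1],[0,16,0,0,0,0,1],[0,20,0,0,0,0,1]]]' > /dev/null; python3 ok.py 25
```

```text
Mz 0.21 t 6.57 grasp pt err mm U,yd,N [ -0.3  -0.1 -10.5] F.U,yd,N [-2.1 -3.3 16.8] gap 0.218 j [ 0.14  0.46  1.88  0.12  0.29 -0.02]
Mz 0.46 t 6.98 grasp pt err mm U,yd,N [ -0.5  -0.  -10.6] F.U,yd,N [-2.9 -5.3 16.9] gap 0.22 j [0.14 0.46 1.88 0.12 0.29 0.33]
```

Turning freely, push steady at about 17 N.

```bash
python3 -m pendant '[[[0,4,0,0,0,0,1],[0,8,0,0,0,0,1],[0,12,0,0,0,0,1],[0,16,0,0,0,0,1],[0,20,0,0,0,0,1]]]' > /dev/null; python3 ok.py 25 && python3 -m pendant '[[[0,4,0,0,0,0,1],[0,8,0,0,0,0,1],[0,12,0,0,0,0,1],[0,16,0,0,0,0,1],[0,20,0,0,0,0,1]]]' > /dev/null; python3 ok.py 25
python3 -c "
from h import *
print(rel(goal(0,0,-1)))"
```

```text
Mz 0.09 t 7.4 grasp pt err mm U,yd,N [ -0.7  -0.1 -10.6] F.U,yd,N [-4.  -4.9 16.5] gap 0.221 j [0.14 0.46 1.88 0.12 0.29 0.68]
Mz 0.12 t 7.82 grasp pt err mm U,yd,N [ -0.9  -0.  -10.6] F.U,yd,N [-5.3 -2.9 16.4] gap 0.223 j [0.14 0.46 1.88 0.12 0.29 1.03]
(array([ 0.2, 21.1, -0.1]), array([ -0. , -10.6,   0.3]))
```

```bash
python3 -m pendant '[[[0,4,0,0,0,0,1],[0,8,0,0,0,0,1],[0,13,0,0,0,0,1],[0,18,0,0,0,0,1],[0,21,0,0,0,0,1]]]' > /dev/null; python3 ok.py 25 ; python3 -m pendant '[[[0,0,0,0,0,0,1],[0,0,0,0,-3,0,1],[0,0,0,0,-6,0,1],[0,0,0,0,-9,0,1],[0,0,0,0,-12,0,1]]]' > /dev/null; python3 -m pendant '[[[0,0,0,0,0,0,0.7]]]' 20 >/dev/null; python3 ok.py 25
python3 -m pendant '[[[0,0,0,0,0,0,0.5],[0,0,0,0,0,0,0.2],[0,0,0,0,0,0,-0.3],[0,0,0,0,0,0,-1],[0,0,0,0,-10,0,-1]]]' >/dev/null; python3 -m pendant '[[[0,0,0,0,-20,0,-1],[0,0,0,0,-40,0,-1],[0,0,0,0,-50,0,-1],[0,0,0,0,-50,0,-1]]]'
python3 - <<'E'
from h import *
show()
for c in("side","top"):
  f=robot.grab_frame(c); 
  cv2.imwrite(f"pics/{c}3.png",f["frame"])
  for n in("handle_grip","handle_nose"):
    for d in robot.spot_point(f,n)[:1]:
      e=np.array(d["centre"])-GRIP; print(n,(1e3*np.array([e@U,e@yd,e@N])).round(1),d["conf"])
E
python3 -c "
import cv2
a=cv2.imread('pics/side3.png')[120:250,270:430];b=cv2.imread('pics/top3.png')[140:260,180:320]
cv2.imwrite('pics/c3.png',cv2.hconcat([cv2.resize(a,(400,400)),cv2.resize(b,(400,400))]))"
```

```text
Mz 0.07 t 8.23 grasp pt err mm U,yd,N [ -1.    0.2 -10.6] F.U,yd,N [-4.4 -0.6 16.8] gap 0.219 j [0.14 0.46 1.88 0.12 0.29 1.4 ]
Mz 0.02 t 8.73 grasp pt err mm U,yd,N [-1.   0.2  1.5] F.U,yd,N [-4.6  0.9  7.4] gap 0.223 j [0.14 0.43 1.89 0.11 0.31 1.4 ]
clock: 9.48
tcp_pos: [0.4877, 0.1328, 0.3647]
eef_rot: [0.674, -0.389, 0.313, -0.545]
wrist_force: [0.3, 0.6, 1.0]
finger_gap: 0.998
Mz 0.03 t 9.48 grasp pt err mm U,yd,N [ 1.   0.  63.1] F.U,yd,N [0.9 0.5 0.7] gap 0.998 j [0.14 0.3  1.89 0.09 0.42 1.42]
handle_grip [  4.    0.2 -55.4] 0.16
handle_nose [64.2  1.9 12.6] 0.55
handle_grip [-2.2 -0.2  1.3] 0.65
handle_nose [61.6  0.3 14.6] 0.74
```

View pics/c3.png

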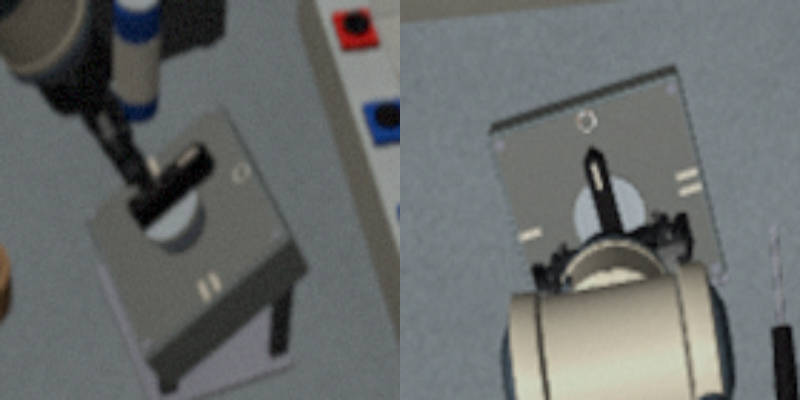

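```bash
for i in 1 2 3; do python3 -m pendant '[[[0,0,0,0,0,0,-1],[0,0,0,0,0,0,-1],[0,0,0,0,0,0,-1],[0,0,0,0,0,0,-1],[0,0,0,0,0,0,-1]]]' >/dev/null; done
python3 -m pendant '[[[0,0,0,0,15,-2.5,-1],[0,0,0,0,30,-2.5,-1],[0,0,0,0,45,-2.5,-1],[0,0,0,0,55,-2.5,-1],[0,0,0,0,60,-2.5,-1]]]' >/dev/null
python3 -m pendant '[[[0,0,0,0,0,0,-0.3],[0,0,0,0,0,0,0],[0,0,0,0,0,0,0.2],[0,0,0,0,0,0,0.2],[0,0,0,0,0,0,0.4]]]' 20 >/dev/null
python3 ok.py 15 && python3 -m pendant '[[[0,0,0,0,0,0,0.6],[0,0,0,0,0,0,0.8],[0,0,0,0,0,0,1],[0,0,0,0,0,0,1],[0,0,0,0,0,0,1]]]' 20 >/dev/null
python3 ok.py 15
```

```text
Mz -0.01 t 11.87 grasp pt err mm U,yd,N [-2.3  0.1  1.6] F.U,yd,N [-0.3  0.  -0.4] gap 0.31 j [0.14 0.43 1.89 0.12 0.3  1.4 ]
Mz -0.01 t 12.28 grasp pt err mm U,yd,N [-2.4  0.3  1.5] F.U,yd,N [-0.4  2.5  6.1] gap 0.232 j [0.14 0.43 1.89 0.12 0.3  1.4 ]
```

```bash
python3 -m pendant '[[[0,0,0,0,0,0,1],[0,0,0,0,1,0,1],[0,0,0,0,2,0,1],[0,0,0,0,3,0,1],[0,0,0,0,4,0,1]]]' 70 >/dev/null
P() { python3 ok.py 13.5; }
P && python3 -m pendant '[[[0,0,0,0,1,0,1]]]' >/dev/null
P && python3 -m pendant '[[[0,0,0,0,1,0,1]]]' >/dev/null
P && python3 -m pendant '[[[0,0,0,0,1,0,1]]]' >/dev/null
P && python3 -m pendant '[[[0,0,0,0,1,0,1]]]' >/dev/null
P && python3 -m pendant '[[[0,0,0,0,1,0,1]]]' >/dev/null
P && python3 -m pendant '[[[0,0,0,0,1,0,1]]]' >/dev/null
P && python3 -m pendant '[[[0,0,0,0,1,0,1]]]' >/dev/null
P && python3 -m pendant '[[[0,0,0,0,1,0,1]]]' >/dev/null
P && python3 -m pendant '[[[0,0,0,0,1,0,1]]]' >/dev/null
P && python3 -m pendant '[[[0,0,0,0,1,0,1]]]' >/dev/null
P && python3 -m pendant '[[[0,0,0,0,1,0,1]]]' >/dev/null
P
```

```text
Mz -0.03 t 12.7 grasp pt err mm U,yd,N [-2.3  0.3 -2.5] F.U,yd,N [-0.3  3.6  7.9] gap 0.218 j [0.14 0.44 1.89 0.12 0.29 1.4 ]
Mz 0.04 t 12.78 grasp pt err mm U,yd,N [-2.4  0.3 -3.5] F.U,yd,N [0.6 3.5 7.6] gap 0.221 j [0.14 0.44 1.89 0.12 0.29 1.39]
Mz 0.03 t 12.87 grasp pt err mm U,yd,N [-2.4  0.3 -4.5] F.U,yd,N [-0.7  3.4  8.4] gap 0.222 j [0.14 0.44 1.89 0.12 0.29 1.39]
Mz -0.01 t 12.95 grasp pt err mm U,yd,N [-2.4  0.3 -5.5] F.U,yd,N [0.5 2.3 8.1] gap 0.219 j [0.14 0.44 1.89 0.12 0.29 1.39]
Mz 0.02 t 13.03 grasp pt err mm U,yd,N [-2.4  0.3 -6.5] F.U,yd,N [0.2 2.8 8.8] gap 0.219 j [0.14 0.45 1.89 0.12 0.29 1.39]
Mz 0.01 t 13.12 grasp pt err mm U,yd,N [-2.3  0.3 -7.5] F.U,yd,N [0.8 3.1 9.3] gap 0.221 j [0.14 0.45 1.89 0.12 0.28 1.39]
Mz 0.05 t 13.2 grasp pt err mm U,yd,N [-2.4  0.3 -8.5] F.U,yd,N [-0.1  2.1  9.3] gap 0.222 j [0.14 0.45 1.89 0.12 0.28 1.39]
Mz -0.02 t 13.28 grasp pt err mm U,yd,N [-2.4  0.3 -9.4] F.U,yd,N [-0.1  2.3  9.4] gap 0.218 j [0.14 0.45 1.89 0.12 0.28 1.39]
Mz -0.02 t 13.37 grasp pt err mm U,yd,N [ -2.3   0.2 -10.5] F.U,yd,N [-1.   3.4 10.1] gap 0.222 j [0.14 0.46 1.89 0.12 0.28 1.39]
Mz 0.03 t 13.45 grasp pt err mm U,yd,N [ -2.3   0.2 -11.4] F.U,yd,N [-0.   1.8 10.6] gap 0.224 j [0.14 0.46 1.89 0.12 0.28 1.39]
Mz -0.02 t 13.53 grasp pt err mm U,yd,N [ -2.4   0.2 -12.3] F.U,yd,N [-1.5  2.5 22.7] gap 0.224 j [0.14 0.46 1.89 0.12 0.28 1.39]
Mz -0.02 t 13.53 grasp pt err mm U,yd,N [ -2.4   0.2 -12.3] F.U,yd,N [-1.5  2.5 22.7] gap 0.224 j [0.14 0.46 1.89 0.12 0.28 1.39]
```

```bash
python3 -m pendant '[[[0,0,0,0,-0.2,0,1],[0,0,0,0,-0.2,0,1]]]' >/dev/null; python3 ok.py 25 && python3 -m pendant '[[[0,4,0,0,0,0,1],[0,8,0,0,0,0,1],[0,12,0,0,0,0,1],[0,16,0,0,0,0,1],[0,20,0,0,0,0,1]]]' >/dev/null; python3 ok.py 26 && python3 -m pendant '[[[0,4,0,0,0,0,1],[0,8,0,0,0,0,1],[0,12,0,0,0,0,1],[0,16,0,0,0,0,1],[0,20,0,0,0,0,1]]]' >/dev/null; python3 ok.py 26
```

```text
Mz 0.01 t 13.7 grasp pt err mm U,yd,N [ -2.4   0.2 -11.9] F.U,yd,N [-0.3  2.2 16.2] gap 0.217 j [0.14 0.46 1.89 0.12 0.28 1.39]
Mz 0.23 t 14.12 grasp pt err mm U,yd,N [ -2.3   0.8 -11.9] F.U,yd,N [ 0.9 11.  15.3] gap 0.221 j [0.14 0.46 1.89 0.12 0.28 1.74]
Mz 0.34 t 14.53 grasp pt err mm U,yd,N [ -2.    1.2 -11.9] F.U,yd,N [ 1.8 17.9 16.7] gap 0.222 j [0.14 0.46 1.89 0.12 0.28 2.09]
```

```bash
python3 -m pendant '[[[0,2,0,-0.4,0,-0.3,1],[0,6,0,-0.7,0,-0.6,1],[0,10,0,-0.7,0,-0.6,1],[0,14,0,-0.7,0,-0.6,1],[0,18,0,-0.7,0,-0.6,1]]]' >/dev/null; python3 ok.py 26; python3 -c "
from h import *
print(rel(goal(-1.571,0,-1)))"
```

```text
Mz 0.07 t 14.95 grasp pt err mm U,yd,N [ -1.5   1.7 -11.9] F.U,yd,N [ 3.  12.1 15.3] gap 0.225 j [0.14 0.46 1.89 0.12 0.28 2.41]
(array([ 0.1, 32.2, -0. ]), array([ -0.5, -11.9,   2. ]))
```

```bash
python3 -m pendant '[[[0,3,0,-0.3,0,-0.4,1],[0,7,0,-0.4,0,-0.7,1],[0,11,0,-0.4,0,-0.7,1],[0,15,0,-0.4,0,-0.7,1],[0,18,0,-0.4,0,-0.7,1]]]' >/dev/null; python3 ok.py 26 && python3 -m pendant '[[[0,4,0,0,0,0,1],[0,8,0,0,0,0,1],[0,12,0,0,0,0,1],[0,14,0,0,0,0,1],[0,14,0,0,0,0,1]]]' >/dev/null; python3 ok.py 26;  python3 -c "
from h import *
print(rel(goal(-1.571,0,-1)))"
```

```text
Mz 0.08 t 15.37 grasp pt err mm U,yd,N [ -1.    2.1 -11.9] F.U,yd,N [ 5.   5.6 14.7] gap 0.218 j [0.15 0.46 1.89 0.12 0.27 2.73]
Mz -0.06 t 15.78 grasp pt err mm U,yd,N [ -0.6   2.1 -11.8] F.U,yd,N [ 5.9  6.1 14.1] gap 0.22 j [0.15 0.46 1.89 0.12 0.27 2.97]
(array([ 0.1,  0.2, -0.1]), array([ -0.9, -11.8,   1.9]))
```

At the double-bar mark; let it spring out, release and withdraw.

```bash
python3 -m pendant '[[[0,0,0,0,-3,0,1],[0,0,0,0,-6,0,1],[0,0,0,0,-9,0,1],[0,0,0,0,-12,0,1],[0,0,0,0,-13,0,1]]]' > /dev/null; python3 ok.py 25; python3 -m pendant '[[[0,0,0,0,0,0,0.7],[0,0,0,0,0,0,0.5],[0,0,0,0,0,0,0.2],[0,0,0,0,0,0,-0.3],[0,0,0,0,0,0,-1]]]' 20 >/dev/null; python3 -m pendant '[[[0,0,0,0,-10,0,-1],[0,0,0,0,-30,0,-1],[0,0,0,0,-50,0,-1],[0,0,0,0,-70,0,-1],[0,0,0,0,-80,0,-1]]]' >/dev/null; python3 -m pendant '[[[0,0,0,0,0,0,-1],[0,0,0,0,0,0,-1]]]' >/dev/null
python3 - <<'E'
from h import *
show()
for c in("side","top"):
  f=robot.grab_frame(c); 
  cv2.imwrite(f"pics/{c}4.png",f["frame"])
  for n in("handle_grip","handle_nose"):
    for d in robot.spot_point(f,n)[:1]:
      e=np.array(d["centre"])-GRIP; print(n,(1e3*np.array([e@U,e@yd,e@N])).round(1),d["conf"])
a=cv2.imread('pics/side4.png')[120:250,270:430];b=cv2.imread('pics/top4.png')[140:260,180:320]
cv2.imwrite('pics/c4.png',cv2.hconcat([cv2.resize(a,(400,400)),cv2.resize(b,(400,400))]))
E
```

```text
Mz -0.02 t 16.2 grasp pt err mm U,yd,N [-0.6  2.2  1.2] F.U,yd,N [5.6 8.  6.8] gap 0.223 j [0.15 0.43 1.89 0.11 0.3  2.98]
Mz 0.0 t 17.2 grasp pt err mm U,yd,N [-2.2  1.6 80.5] F.U,yd,N [0.2 0.2 0.5] gap 0.997 j [0.14 0.27 1.9  0.08 0.45 3.  ]
handle_nose [  5.6 -63.4  12.7] 0.79
handle_grip [-4.7  3.1  3.4] 0.76
handle_nose [ -0.2 -62.   12.4] 0.62
```

View pics/c4.png

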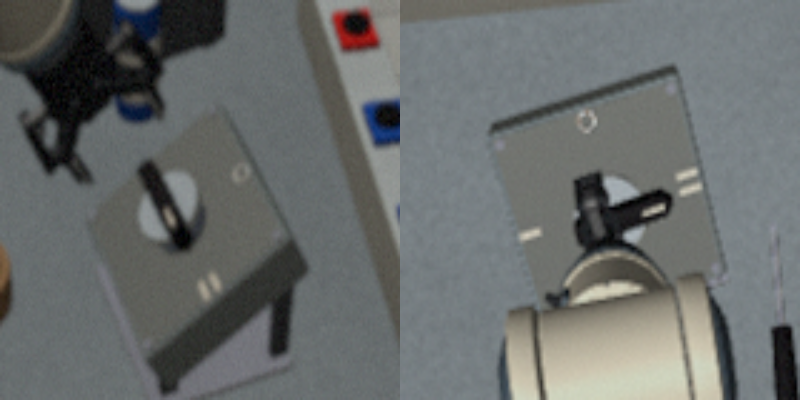

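```bash
python3 -c "
from bench import robot
print(robot.hand_in())"
```

```text
the job is handed in; nothing more can be done
None
```

The workbench is switched to its second supply and the job is handed in, at about 17 s on the robot's clock. No verdict was reported.

- **First turn:** I pushed the handle in slowly until it met its stop (27 N at the jump) and turned it to the off mark at about 17 N. I then let it spring out and withdrew the gripper for over 1.5 s.
- **Second turn:** I pushed in again (stop felt at 23 N) and turned it to the double-bar mark at about 15 N. Sideways force reached 18 N halfway, so I corrected the tool by about 2 mm. I then released the handle and withdrew to 80 mm clear.

**Last checks:**
- Both cameras show the nose at the double bars. The detected nose is about 62 mm towards the mark, and the two views put it 5.6 mm and −0.2 mm off the line, at most about 0.09 rad against the 0.15 allowed.
- The nose's detected height agrees with the handle being fully sprung out. The wrist force is back to about zero.
- The arm never went near the round knob or touched anything lying about. I did not measure their positions again at the end.
- In the side view of the last pictures the network did not find the grip point. At the off mark its grip-point reading in that view was plainly wrong (55 mm too low, low confidence), so I relied on the nose.

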